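# Load the blending caddy with the dropper bottles

## Task

Gather the four dropper bottles (the ones with a rubber bulb on top) into the white caddy, one to a compartment in order of size: the largest in the compartment next to the caddy's handle, the smallest at the far end. Set each down gently so that it stands upright on the compartment's floor. Leave the bottles with flat screw caps, and the glass beaker, standing where they are.

Things in the scene. Friction and masses are not known exactly. Their poses are not given: they have to be found in the camera images.
- caddy: White plastic caddy, fixed, turned to any angle: 252 x 66 mm, 16 mm high, open on top, four compartments (58 x 58 mm inside) in a row along its x, walls (16 mm high) and dividers (14 mm high) 4 mm thick, floor 4 mm thick. A low steel D-handle sticks out 30 mm at its +x end. Origin: centre of the underside; z up. Compartment centres on its x axis: +93 mm (next to the handle), +31, -31, -93 mm.
- dropper_a: The largest of four dropper bottles: amber glass with a paper label and, on a narrow black collar, a slim upright black rubber bulb. 112 mm tall in all, straight round body 44 mm in diameter up to 72 mm high, a shoulder, collar and bulb above. Loose, stands upright. Origin: centre of its underside; z along its axis, up.
- dropper_b: The second largest of four dropper bottles: amber glass with a paper label and, on a narrow black collar, a slim upright black rubber bulb. 98 mm tall in all, straight round body 37 mm in diameter up to 62 mm high, a shoulder, collar and bulb above. Loose, stands upright. Origin: centre of its underside; z along its axis, up.
- dropper_c: The third largest of four dropper bottles: amber glass with a paper label and, on a narrow black collar, a slim upright black rubber bulb. 85 mm tall in all, straight round body 31 mm in diameter up to 54 mm high, a shoulder, collar and bulb above. Loose, stands upright. Origin: centre of its underside; z along its axis, up.
- dropper_d: The smallest of four dropper bottles: amber glass with a paper label and, on a narrow black collar, a slim upright black rubber bulb. 72 mm tall in all, straight round body 24 mm in diameter up to 46 mm high, a shoulder, collar and bulb above. Loose, stands upright. Origin: centre of its underside; z along its axis, up.
- capped_a: Look-alike amber glass bottle with a paper label but a plain wide flat black screw cap (39 mm in diameter) and no bulb. 97 mm tall, round body 44 mm in diameter up to 72 mm high. Loose, stands upright; to be left alone. Origin: centre of its underside; z up.
- capped_b: Look-alike amber glass bottle with a paper label but a plain wide flat black screw cap (33 mm in diameter) and no bulb. 83 mm tall, round body 37 mm in diameter up to 62 mm high. Loose, stands upright; to be left alone. Origin: centre of its underside; z up.
- capped_c: Look-alike amber glass bottle with a paper label but a plain wide flat black screw cap (27 mm in diameter) and no bulb. 73 mm tall, round body 31 mm in diameter up to 54 mm high. Loose, stands upright; to be left alone. Origin: centre of its underside; z up.
- beaker: Bystander: empty clear glass cup, 52 mm in diameter at the rim, 68 mm tall, loose, standing among the bottles. Origin: centre of its underside; z up.
Things that resemble listed ones, but are neither listed nor needed, are in the scene too. Leave any blue or red look-alike of the dropper_b alone. Leave any pink look-alike of the dropper_a alone.

How it is judged:
By the outcome, as a careful person would: the job done as asked, in the order asked, and still so for the second after the job is handed in, with the robot touching nothing.
It also fails if it takes over 112 s, if anything falls off the work surface, if the arm or the gripper's body presses on something with over 40 N, if the wrist force passes 120 N, or if a joint passes its speed limit or range.

## Robot

A 6-joint arm with a two-finger parallel gripper is mounted at the origin on the work surface. World frame = base frame: x ahead of the robot, y to its left, z up, the work surface at z = 0. Lengths are in m, angles in rad, forces in N, time in s.
With the tool pointing down it reaches from about 0.3 to 0.825 m from the base axis. Payload 5.4 kg.
Tool frame: the origin (TCP) lies on the centre line of the jaws, within the pads' length; the fingertips stand 11 mm ahead of it and the grasp point (between the pads) lies 8 mm behind it; z points along the fingers, y is the direction in which the jaws open and shut (so a half turn about z gives the same grasp; the last joint's range is limited). The gripper opens to 92 mm and grips with 3 to 60 N. Pads are 20 mm wide; open, the fingers measure 128 mm over their backs; the gripper's body (75 mm by 189 mm) begins 69 mm behind the grasp point.
Start: joints at [0.921, 0.158, 1.597, -0, 1.386, -0.21], TCP at [0.245, 0.52, 0.226] pointing down, gripper open.
Joint ranges: [-2.91, 2.91], [-0.94, 2.29], [0.18, 2.7], [-1.29, 4.43], [0.17, 2.64], [-3, 3]. Speed limits (rad/s): [2.57, 2.57, 3.14, 3.14, 3.14, 3.14].

## Interface

Orientations are given as a rotation vector (axis times angle).
In Python, from workcell import readout, camera, camera_params, bot gives the robot as it stands.
- The arm moves only by the tool apply_moves, never from a script. Its argument "moves" is a list of rows, each a list of 7 numbers: the shift along the world's x, y, z in m, then the turn, a rotation vector about the world's x, y, z in rad, then the gripper command: -1 is fully open, 1 is shut, values between are in proportion. In form: [[tx, ty, tz, wx, wy, wz, hand], ...]. A call has 1 to 20 rows; each row shifts and turns the commanded pose from where the row before left it; what a row does not reach is not made up. A row lasts 1/8 s, in which the tool goes at most 62.5 mm and 10.7 degrees, less where a joint would pass 70% of its speed; a pose out of reach is approached as far as the arm can. A call with a gripper value outside its range is refused whole. The fingers move at their own pace and stop on an object; "newtons" is the grip in N (left out, the last holds). Time passes only in rows, so rows that do not move let the fingers close. It gives the time, the measured TCP pose, the force and the opening at its end, in the units of the state.
- readout.state(): the state, without advancing time (a new reading comes with each control period).
- camera(name): name is "side" or "top"; returns the picture (480x640x3 uint8, red, green, blue); there is no depth.
- camera_params(name): a dict with "mtx" (3x3 intrinsics, pixels), "extrinsics" (4x4, takes a point from camera to world coordinates). Camera axes: x right, y down, z forward; pixel columns grow to the right and rows downward; lengths in m; the calibration is good to about 2 mm. A picture is of the moment at which its call begins. camera_params takes no time and is no camera call.
- bot.finish_job(): hands the job in, once; it reports no verdict.
The state is a dict: "time_s": time; "joint_positions": joint angles; "joint_vel": joint speeds; "joint_efforts": joint torques, N m; "tcp_pos": TCP position; "ee_rot": TCP orientation; "force": force on the tool from outside, world axes, zero at the start; "moment": the same for the moment, N m; "grip_width": finger opening in m.
Only numpy, scipy, OpenCV 4.12 (cv2) and the standard library are available. Lean on these libraries where they do the work, as an engineer would, in place of code of your own. Each camera call takes 0.05 s, during which the arm holds its last target. There are 200 camera calls.

## Working session

There is one attempt and no reset: what is moved stays moved. The work goes in short steps, Python scripts to look and compute and a tool call to move; the robot and the scene stay as the last step left them, time stands still between calls to the robot, and variables do not carry over. Pictures are saved under pics/ and viewed, about 12 in all and at most 16, crops included, and the job is handed in when it is done.

Besides the shell and the picture viewer there is one more tool, called after ">>>" in YAML: its name, and indented under it one key for each argument. apply_moves: Moves the arm, as the interface text tells. Its arguments: {"type":"object","properties":{"moves":{"type":"array","items":{"type":"array","items":{"type":"number"}}},"newtons":{"type":"number"}},"required":["moves"]}

```bash
mkdir -p pics; ls; python3 - <<'E'
from workcell import readout, camera, camera_params
import cv2, numpy as np
np.set_printoptions(precision=4,suppress=True)
for n in("top","side"):
    cv2.imwrite(f"pics/{n}0.png",camera(n)[:,:,::-1]); p=camera_params(n); print(n,np.array(p["mtx"]),np.array(p["extrinsics"]))
s=readout.state(); print({k:np.round(v,3) for k,v in s.items()})
E
```

```text
pics
top [[529.3948   0.     319.0101]
 [  0.     529.3948 244.7953]
 [  0.       0.       1.    ]] [[ 0.0174 -0.9761  0.2166  0.3704]
 [-0.9998 -0.0177  0.0008 -0.0606]
 [ 0.003  -0.2165 -0.9763  0.9156]
 [ 0.      0.      0.      1.    ]]
side [[464.1651   0.     309.2585]
 [  0.     464.1651 233.8195]
 [  0.       0.       1.    ]] [[ 0.8327 -0.2724  0.4822  0.161 ]
 [-0.5532 -0.4476  0.7025 -0.6286]
 [ 0.0245 -0.8517 -0.5234  0.4807]
 [ 0.      0.      0.      1.    ]]
{'time_s': np.float64(0.1), 'joint_positions': array([ 0.921,  0.159,  1.598, -0.   ,  1.386, -0.21 ]), 'joint_vel': array([-0.001,  0.   , -0.001,  0.001,  0.   , -0.001]), 'joint_efforts': array([ -0.   , -38.65 , -32.296,   0.07 ,   0.034,  -0.   ]), 'tcp_pos': array([0.245, 0.52 , 0.225]), 'ee_rot': array([-0.685, -3.065,  0.002]), 'force': array([-0.382,  1.122, -0.296]), 'moment': array([-0.024,  0.014, -0.024]), 'grip_width': np.float64(0.092)}
```

View pics/top0.png

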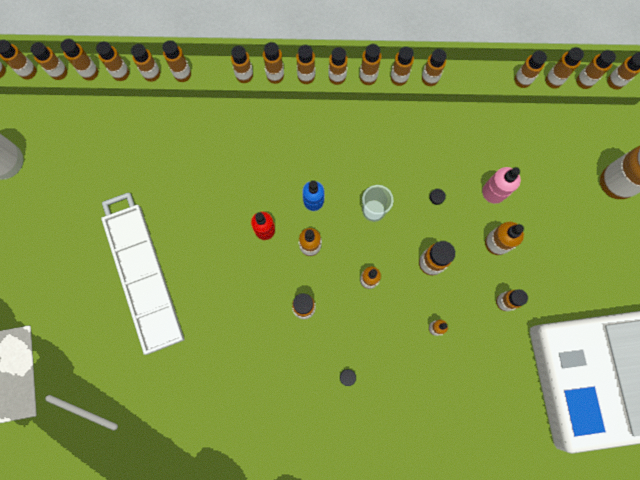

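View pics/side0.png

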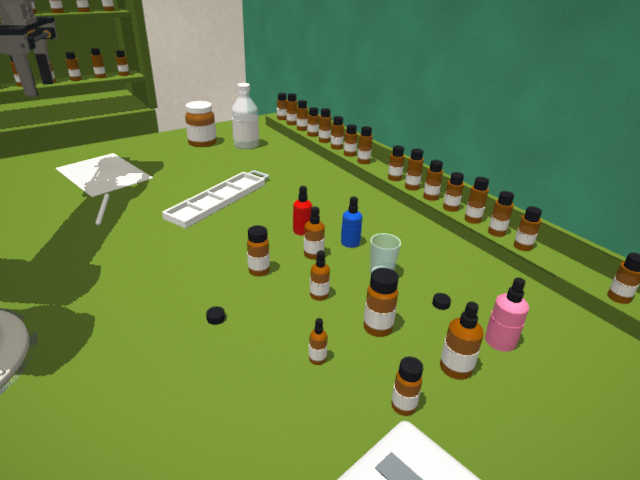

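The four droppers (bulb on top) are in the top view at a (508,237), b (310,240), c (371,275) and d (439,326). These could be mistaken for them:
- **Capped bottles:** (437,257), (303,304) and (514,299).
- **Coloured look-alikes:** red (263,225), blue (313,195) and pink (502,184).
- **Loose caps:** (437,197) and (347,377).
- **Other:** the shelf bottles along the top edge.

The caddy runs from (125,215), at the handle end, to (160,345). Next come the close crops and the measurements.

```bash
cat > h.py <<'E'
import cv2, numpy as np
from workcell import readout, camera, camera_params
np.set_printoptions(precision=4,suppress=True)
P={n:(np.array(camera_params(n)["mtx"]),np.array(camera_params(n)["extrinsics"])) for n in("top","side")}
def ray(n,uv):
    K,E=P[n]; d=E[:3,:3]@np.linalg.solve(K,[uv[0],uv[1],1]); return E[:3,3],d/np.linalg.norm(d)
def cast(n,uv,z):
    o,d=ray(n,uv); return o+d*(z-o[2])/d[2]
def proj(n,p):
    K,E=P[n]; q=K@(E[:3,:3].T@(np.array(p)-E[:3,3])); return q[:2]/q[2]
def tri(a,b):
    (o1,d1),(o2,d2)=ray("top",a),ray("side",b)
    t=np.linalg.lstsq(np.c_[d1,-d2],o2-o1,rcond=None)[0]; p,q=o1+t[0]*d1,o2+t[1]*d2
    return (p+q)/2,np.linalg.norm(p-q)
E
python3 - <<'E'
from h import *
T=cv2.imread("pics/top0.png");S=cv2.imread("pics/side0.png")
tc=[(508,235),(310,242),(371,276),(439,326)]; sc=[(463,340),(315,235),(319,277),(318,343)]
def crop(I,c,w,h,k): return cv2.resize(I[c[1]-h:c[1]+h,c[0]-w:c[0]+w],None,fx=k,fy=k,interpolation=cv2.INTER_NEAREST)
m=np.vstack([np.hstack([crop(T,c,20,20,5) for c in tc]),np.hstack([crop(S,c,25,40,4) for c in sc])])
cv2.imwrite("pics/m1.png",m[:,:800])
cv2.imwrite("pics/caddy.png",crop(T,(142,272),50,82,5)[:, :][:820])
cv2.imwrite("pics/caddy.png",cv2.resize(T[185:360,92:192],None,fx=3.4,fy=3.4,interpolation=cv2.INTER_NEAREST))
E
```

```text
(no output)
```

View pics/m1.png

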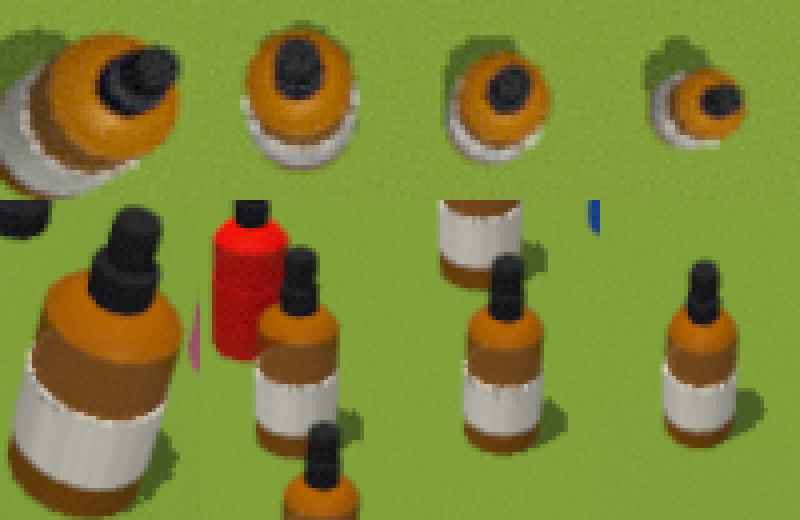

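View pics/caddy.png

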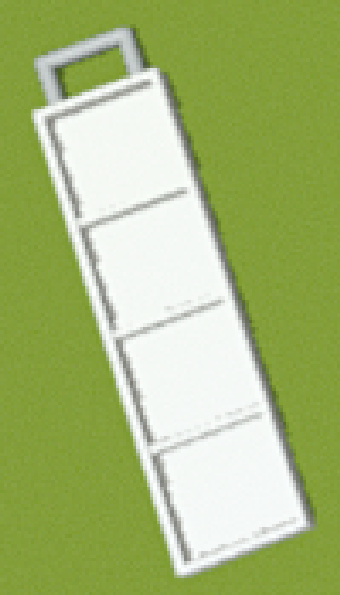

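The crops confirm the choice: all four have slim bulbs on narrow collars and amber bodies with labels. The caddy's handle end is at top left, with its four rim corners near (103,218), (138,206), (184,339) and (145,354). Now I'll measure.

```bash
python3 - <<'E'
from h import *
T=cv2.imread("pics/top0.png");S=cv2.imread("pics/side0.png")
tc=dict(a=(513,231),b=(310,236),c=(373,273),d=(442,325),pink=(512,175),red=(262,218),blue=(313,186))
sc=dict(a=(470,315),b=(315,216),c=(321,261),d=(319,327),pink=(516,291),red=(303,195),blue=(353,206))
H=dict(a=.112,b=.098,c=.085,d=.072)
R=dict(a=.022,b=.0185,c=.0155,d=.012,pink=.022,red=.0185,blue=.0185)
def blob(I,c,thr=62):
    m=(I.max(2)<thr).astype(np.uint8); n,l,st,ce=cv2.connectedComponentsWithStats(m)
    y,x=np.mgrid[:480,:640]; d=(x-c[0])**2+(y-c[1])**2; d=np.where((l>0)&(st[l,4]>15),d,1e9); k=l.flat[d.argmin()]
    return ce[k],st[k],np.argwhere(l==k)[:,::-1]
for k in tc:
    a,sa,pa=blob(T,tc[k]);b,sb,pb=blob(S,sc[k]); p,g=tri(a,b)
    out=[k,"tri",p,"gap %.4f"%g,a,sa[4],b,sb[4]]
    # top: cast bulb centroid on tri height; saturation body side base
    # body silhouette in side: not-green pixels below blob
    print(*out)
# body via top: non-green, non-shadow mask, label/amber
hsv=cv2.cvtColor(T,cv2.COLOR_BGR2HSV); hs=cv2.cvtColor(S,cv2.COLOR_BGR2HSV)
def bodyc(hsv,name,c,z):
    m=((hsv[...,0]<24)|((hsv[...,1]<70)&(hsv[...,2]>110))).astype(np.uint8)
    n,l,st,ce=cv2.connectedComponentsWithStats(m); y,x=np.mgrid[:480,:640]
    d=np.where((l>0)&(st[l,4]>60),(x-c[0])**2+(y-c[1])**2,1e9); k=l.flat[d.argmin()]
    return st[k],np.argwhere(l==k)[:,::-1]
for k in "abcd":
    c=np.array(sc[k])+[0,25]; st,p=bodyc(hs,"side",c,0)
    low=p[p[:,1]>p[:,1].max()-1.5].mean(0)+[0,.5]
    q=cast("side",low,0); d=q-P["side"][1][:3,3]; d[2]=0; q=q+d/np.linalg.norm(d)*R[k]
    print(k,"side base centre",q,st)
# capped: black caps and beaker rough
for n,c,z in(("capA",(441,252),.097),("capB",(303,302),.083),("capC",(517,297),.073)):
    a,_,_=blob(T,c); print(n,cast("top",a,z-.008))
print("beaker",cast("top",(376,203),.034))
# caddy
m=((hsv[...,1]<60)&(hsv[...,2]>190)).astype(np.uint8)
n,l,st,ce=cv2.connectedComponentsWithStats(m); k=l[270,142]; 
ct=max(cv2.findContours((l==k).astype(np.uint8),0,1)[0],key=cv2.contourArea)
r=cv2.minAreaRect(ct); bx=cv2.boxPoints(r); print("rect",r,bx.tolist())
pts=ct[:,0].astype(float)
cs=dict(l=(bx,))
o=bx[np.argsort(bx[:,1])]; tl,tr=sorted(o[:2],key=lambda v:v[0]); bl,br=sorted(o[2:],key=lambda v:v[0])
print("corners",tl,tr,bl,br)
def line(p,q,z):
    s=[v for v in pts if abs(np.cross(q-p,v-p)/np.linalg.norm(q-p))<2.5 and .08<np.dot(v-p,q-p)/np.dot(q-p,q-p)<.92]
    w=np.array([cast("top",v,z)[:2] for v in s]); vx,vy,x,y=cv2.fitLine(w.astype(np.float32),cv2.DIST_HUBER,0,1e-3,1e-3).ravel(); return np.array([x,y]),np.array([vx,vy])
for nm,p,q,z in(("left",tl,bl,.016),("right",tr,br,.0),("right",tr,br,.016),("top",tl,tr,.016),("bot",bl,br,0)):
    c,d=line(p,q,z); print(nm,z,c,np.degrees(np.arctan2(d[1],d[0])))
E
```

```text
a tri [ 0.5829 -0.3747  0.0909] gap 0.0012 [514.8841 230.5942] 138 [469.2464 315.6174] 345
b tri [ 0.5715 -0.0439  0.0799] gap 0.0008 [309.1975 235.3951] 81 [314.3154 215.5   ] 130
c tri [ 0.5127 -0.1473  0.0696] gap 0.0015 [372.2745 273.5294] 51 [320.3306 258.6694] 121
d tri [ 0.4313 -0.2613  0.0586] gap 0.0009 [442.9333 325.8333] 30 [318.3646 326.2917] 96
pink tri [ 0.6778 -0.3749  0.0917] gap 0.0014 [511.5224 174.5522] 134 [516.0574 290.2905] 296
red tri [0.599  0.0373 0.0796] gap 0.0010 [259.8987 218.2785] 79 [302.4653 194.2178] 101
blue tri [ 0.6545 -0.0481  0.0799] gap 0.0007 [312.8125 186.7125] 80 [352.7928 205.045 ] 111
a side base centre [ 0.5909 -0.3804  0.    ] [ 440  317   44   62 1859]
b side base centre [ 0.5725 -0.0437 -0.    ] [ 293  199   32   61 1200]
c side base centre [ 0.5158 -0.1463  0.    ] [310 263  20  37 628]
d side base centre [ 0.4336 -0.2609  0.    ] [309 329  18  36 544]
capA [ 0.544  -0.2554  0.089 ]
capB [ 0.5723 -0.0436  0.075 ]
capC [ 0.4782 -0.3811  0.065 ]
beaker [ 0.6421 -0.1575  0.034 ]
rect ((138.1000213623047, 272.800048828125), (157.79766845703125, 41.425838470458984), 71.56504821777344) [[93.50001525878906, 204.50003051757812], [132.8000030517578, 191.40005493164062], [182.7000274658203, 341.1000671386719], [143.40003967285156, 354.2000427246094]]
corners [ 93.5 204.5] [132.8    191.4001] [143.4 354.2] [182.7    341.1001]
left 0.016 [0.4778 0.2691] 22.5469
right 0.0 [0.5564 0.2339] 22.487547
right 0.016 [0.5532 0.2287] 22.487574
top 0.016 [0.6474 0.3053] -68.63907
bot 0 [0.3917 0.2027] -67.67108<stdin>:43: DeprecationWarning: Arrays of 2-dimensional vectors are deprecated. Use arrays of 3-dimensional vectors instead. (deprecated in NumPy 2.0)
```

```bash
python3 - <<'E'
from h import *
T=cv2.imread("pics/top0.png");S=cv2.imread("pics/side0.png")
u=np.array([np.cos(np.radians(22.5)),np.sin(np.radians(22.5))]);n=np.array([-u[1],u[0]])
for c in((103,218),(138.5,206),(145,354),(183.5,339.5)):
    w=cast("top",c,.016)[:2]; print(c,w,"u,n",w@u,w@n)
B=dict(a=(.583,-.375,.022,.112),b=(.5715,-.044,.0185,.098),c=(.513,-.147,.0155,.085),d=(.4315,-.261,.012,.072))
c0=u*(.4395+.126)+n*.0327; print("caddy",c0,[(c0+u*s) for s in(.093,.031,-.031,-.093)])
k=4
def draw(name,I,c,w,h):
    J=cv2.resize(I,None,fx=k,fy=k,interpolation=cv2.INTER_NEAREST)
    pp=lambda p:((proj(name,p)+.5)*k)
    for x,y,r,H in B.values():
        for z,rr in((0,r),(.62*H,r),(H,.006)):
            q=np.array([pp((x+rr*np.cos(t),y+rr*np.sin(t),z)) for t in np.linspace(0,6.3,40)]); cv2.polylines(J,[q.astype(int)],False,(255,0,255),1)
    for s in(.093,.031,-.031,-.093):
        q=np.array([pp((*(c0+u*(s+a*.029)+n*b*.029),.016)) for a,b in((1,1),(1,-1),(-1,-1),(-1,1))]); cv2.polylines(J,[q.astype(int)],True,(0,0,255),1)
    x,y=c; return J[(y-h)*k:(y+h)*k,(x-w)*k:(x+w)*k]
m=np.vstack([np.hstack([draw("top",T,c,25,30) for c in((508,237),(310,242),(371,276),(439,326))]),
 np.hstack([draw("side",S,c,25,40) for c in((463,340),(315,240),(319,277),(318,343))])])
cv2.imwrite("pics/o1.png",m)
cv2.imwrite("pics/o2.png",cv2.resize(draw("top",T,(142,272),50,82),None,fx=.9,fy=.9))
for nm,c,z in(("capA",(441,250),.097),("capB",(303,301),.083),("capC",(517,296),.073),("bk",(378,195),.068)): print(nm,cast("top",c,z)[:2])
E
```

```text
(103, 218) [0.6113 0.3207] u,n 0.6875164389523865 0.06234599669394225
(138.5, 206) [0.6344 0.2604] u,n 0.6857492567541729 -0.0022252313476408825
(145, 354) [0.3787 0.2262] u,n 0.4364799837443173 0.064050079508371
(183.5, 339.5) [0.4036 0.164 ] u,n 0.4356249863500496 -0.002952869859738999
caddy [0.5099 0.2466] [array([0.5959, 0.2822]), array([0.5386, 0.2585]), array([0.4813, 0.2348]), array([0.424, 0.211])]
capA [ 0.5471 -0.253 ]
capB [ 0.464  -0.0363]
capC [ 0.4792 -0.3777]
bk [ 0.6457 -0.1572]
```

View pics/o1.png

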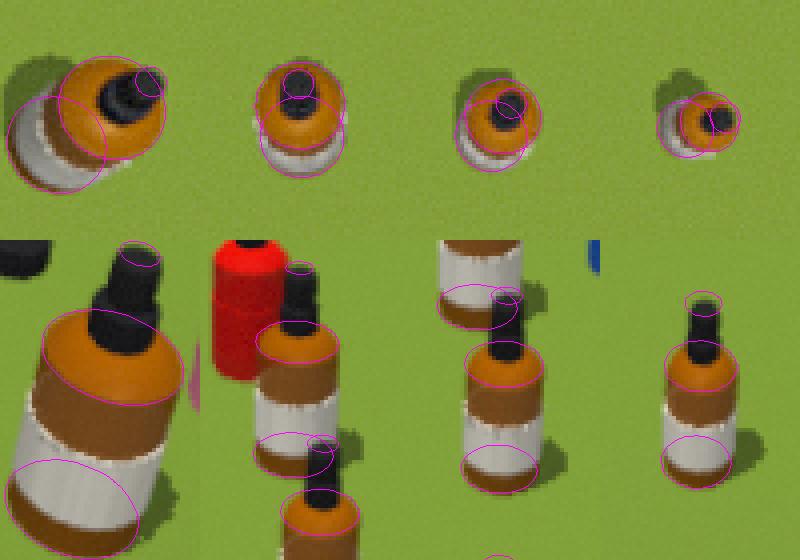

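View pics/o2.png

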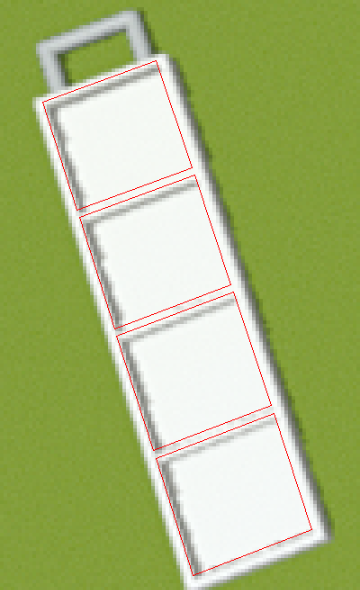

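The overlays agree with the images to about 1–2 mm. With the jaws held along the caddy's y axis (112.5°), every grasp is clear of its neighbours, so I'll keep that yaw throughout. The first move goes to above dropper_a.

>>> apply_moves:
  moves:
    - [0.017,-0.045,-0.002,0,0,0.083,-1]
    - [0.017,-0.045,-0.002,0,0,0.083,-1]
    - [0.017,-0.045,-0.002,0,0,0.083,-1]
    - [0.017,-0.045,-0.002,0,0,0.083,-1]
    - [0.017,-0.045,-0.002,0,0,0.083,-1]
    - [0.017,-0.045,-0.002,0,0,0.083,-1]
    - [0.017,-0.045,-0.002,0,0,0.083,-1]
    - [0.017,-0.045,-0.002,0,0,0.083,-1]
    - [0.017,-0.045,-0.002,0,0,0.083,-1]
    - [0.017,-0.045,-0.002,0,0,0.083,-1]
    - [0.017,-0.045,-0.002,0,0,0,-1]
    - [0.017,-0.045,-0.002,0,0,0,-1]
    - [0.017,-0.045,-0.002,0,0,0,-1]
    - [0.017,-0.045,-0.002,0,0,0,-1]
    - [0.017,-0.045,-0.002,0,0,0,-1]
    - [0.017,-0.045,-0.002,0,0,0,-1]
    - [0.017,-0.045,-0.002,0,0,0,-1]
    - [0.017,-0.045,-0.002,0,0,0,-1]
    - [0.016,-0.04,-0.002,0,0,0,-1]
    - [0,0,0,0,0,0,-1]
  newtons: 20

```text
time_s: 2.6
tcp_pos: [0.5665, -0.3319, 0.186]
ee_rot: [0.605, -3.082, -0.002]
force: [-0.7, 0.7, -0.1]
grip_width: 0.0913
```

>>> apply_moves:
  moves:
    - [0.005,-0.015,0,0,0,0,-1]
    - [0.005,-0.015,0,0,0,0,-1]
    - [0.005,-0.014,0,0,0,0,-1]
    - [0,0,0,0,0,0,-1]
    - [0,0,0,0,0,0,-1]

```text
time_s: 3.22
tcp_pos: [0.5816, -0.3725, 0.1874]
ee_rot: [0.61, -3.081, -0.002]
force: [0.1, 0.5, -0.4]
grip_width: 0.0918
```

>>> apply_moves:
  moves:
    - [0.001,-0.003,-0.02,0,0,0,-1]
    - [0,0,-0.03,0,0,0,-1]
    - [0,0,-0.03,0,0,0,-1]
    - [0,0,-0.03,0,0,0,-1]
    - [0,0,-0.025,0,0,0,-1]
    - [0,0,-0.01,0,0,0,-1]
    - [0,0,0,0,0,0,-1]
    - [0,0,0,0,0,0,1]
    - [0,0,0,0,0,0,1]
    - [0,0,0,0,0,0,1]
    - [0,0,0,0,0,0,1]
    - [0,0,0,0,0,0,1]
    - [0,0,0,0,0,0,1]

```text
time_s: 4.85
tcp_pos: [0.5827, -0.3763, 0.0427]
ee_rot: [0.609, -3.082, -0.001]
force: [-2.2, 1.4, 1.6]
grip_width: 0.0439
```

>>> apply_moves:
  moves:
    - [0,0,0.01,0,0,0,1]
    - [0,0,0.03,0,0,0,1]
    - [0,0,0.04,0,0,0,1]
    - [0,0,0.04,0,0,0,1]
    - [0,0,0.02,0,0,0,1]
    - [0,0.02,0,0,0,0,1]
    - [0,0.04,0,0,0,0,1]
    - [0.001,0.05,0,0,0,0,1]
    - [0.001,0.05,0,0,0,0,1]
    - [0.001,0.05,0,0,0,0,1]
    - [0.001,0.05,0,0,0,0,1]
    - [0.001,0.05,0,0,0,0,1]
    - [0.001,0.05,0,0,0,0,1]
    - [0.001,0.05,0,0,0,0,1]
    - [0.001,0.05,0,0,0,0,1]
    - [0.001,0.05,0,0,0,0,1]
    - [0.001,0.05,0,0,0,0,1]
    - [0,0.04,0,0,0,0,1]
    - [0,0.03,0,0,0,0,1]
    - [0,0,0,0,0,0,1]

```text
time_s: 7.35
tcp_pos: [0.5901, 0.2557, 0.1797]
ee_rot: [0.614, -3.076, -0.001]
force: [0.4, -0.9, -0.9]
grip_width: 0.0437
```

```bash
python3 - <<'E'
from h import *
T=camera("top");S=camera("side"); cv2.imwrite("pics/p1.png",np.hstack([T[100:400,40:340],S[40:340,120:420]])[:,:,::-1]); print(readout.state()["tcp_pos"])
E
```

```text
[0.5912 0.2533 0.1806]
```

View pics/p1.png

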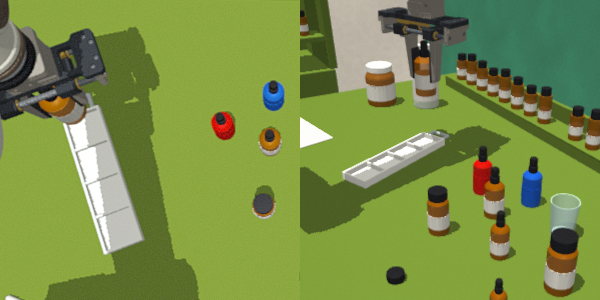

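The bottle hangs upright in the jaws near the handle end, and nothing else has moved. Next I align it and lower it.

>>> apply_moves:
  moves:
    - [0.002,0.013,0,0,0,0,1]
    - [0,0.0125,0,0,0,0,1]
    - [0,0,-0.02,0,0,0,1]
    - [0,0,-0.03,0,0,0,1]
    - [0,0,-0.03,0,0,0,1]
    - [0,0,-0.025,0,0,0,1]
    - [0,0,-0.015,0,0,0,1]
    - [0,0,-0.005,0,0,0,1]
    - [0,0,0,0,0,0,1]
    - [0,0,0,0,0,0,1]

```text
time_s: 8.7
tcp_pos: [0.5957, 0.279, 0.0589]
ee_rot: [-0.609, 3.08, 0.0]
force: [1.3, 0.0, -1.0]
grip_width: 0.0437
```

>>> apply_moves:
  moves:
    - [-0.002,0,-0.004,0,0,0,1]
    - [0,0,-0.003,0,0,0,1]
    - [0,0,-0.002,0,0,0,1]
    - [0,0,-0.001,0,0,0,1]
    - [0,0,-0.001,0,0,0,1]
    - [0,0,0,0,0,0,1]
    - [0,0,0,0,0,0,1]

```text
time_s: 9.57
tcp_pos: [0.5929, 0.2788, 0.0467]
ee_rot: [-0.609, 3.082, -0.0]
force: [0.5, 0.3, -0.9]
grip_width: 0.044
```

```bash
python3 - <<'E'
from h import *
T=camera("top");S=camera("side"); k=lambda I:cv2.resize(I,(400,400),interpolation=cv2.INTER_CUBIC)
cv2.imwrite("pics/p2.png",np.hstack([k(T[170:290,70:190]),k(S[100:230,160:290])])[:,:,::-1]); s=readout.state();print(s["tcp_pos"],s["force"])
E
```

```text
[0.5929 0.2788 0.0466] [ 0.8624 -0.0359 -2.2453]
```

View pics/p2.png

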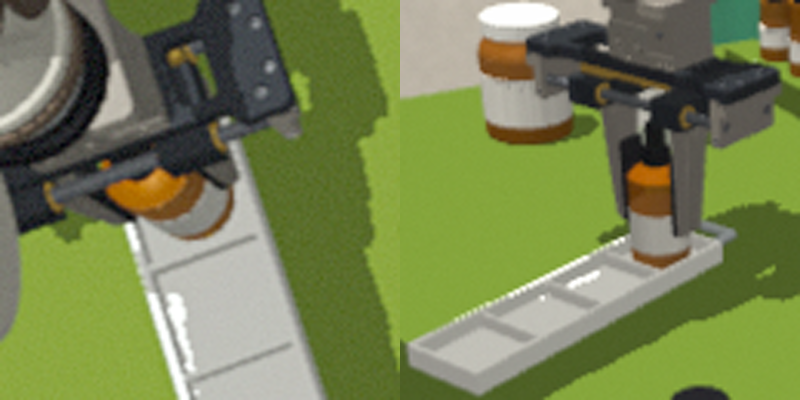

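dropper_a's base is inside the handle compartment, clear of the walls. I'll lower the last fraction, release gently and lift off.

>>> apply_moves:
  moves:
    - [0,0,-0.001,0,0,0,1]
    - [0,0,0,0,0,0,1]
    - [0,0,0,0,0,0,0.0]
    - [0,0,0,0,0,0,-0.1]
    - [0,0,0,0,0,0,-0.3]
    - [0,0,0,0,0,0,-0.6]
    - [0,0,0,0,0,0,-0.6]
    - [0,0,0.02,0,0,0,-0.6]
    - [0,0,0.04,0,0,0,-0.6]
    - [0,0,0.04,0,0,0,-0.6]
    - [0,0,0.03,0,0,0,-0.6]
    - [0,-0.02,0,0,0,0,-1]
    - [-0.002,-0.04,0,0,0,0,-1]
    - [-0.003,-0.05,0,0,0,0,-1]
    - [-0.003,-0.05,0,0,0,0,-1]
    - [-0.003,-0.05,0,0,0,0,-1]
    - [-0.003,-0.05,0,0,0,0,-1]
    - [-0.003,-0.04,0,0,0,0,-1]
    - [-0.003,-0.023,0,0,0,0,-1]
    - [0,0,0,0,0,0,-1]

```text
time_s: 12.18
tcp_pos: [0.5715, -0.0462, 0.1743]
ee_rot: [0.603, -3.081, -0.001]
force: [1.1, -0.1, -0.6]
grip_width: 0.092
```

```bash
python3 - <<'E'
from h import *
T=camera("top");S=camera("side"); k=lambda I:cv2.resize(I,(400,400),interpolation=cv2.INTER_CUBIC)
cv2.imwrite("pics/p3.png",np.hstack([k(T[180:360,80:260]),k(S[80:280,160:360])])[:,:,::-1]); s=readout.state();print(s["tcp_pos"],s["force"])
E
```

```text
[ 0.5721 -0.0441  0.1747] [0.1522 0.0994 0.6342]
```

View pics/p3.png

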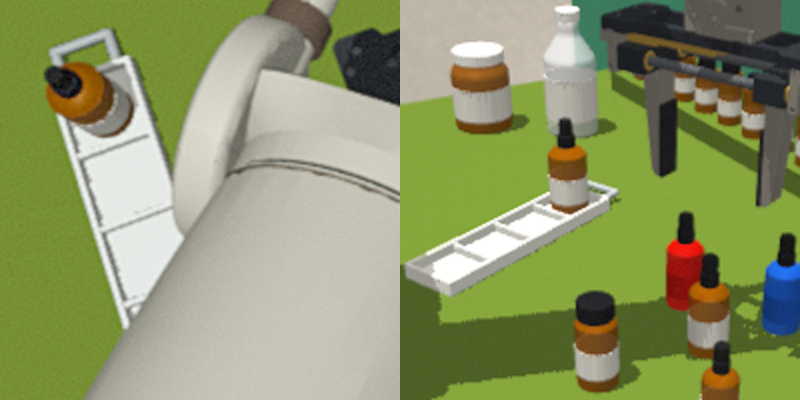

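dropper_a stands upright in the handle compartment, clear of the walls, and the open gripper is above dropper_b. Next I grasp b.

>>> apply_moves:
  moves:
    - [-0.001,0,-0.02,0,0,0,-1]
    - [0,0,-0.03,0,0,0,-1]
    - [0,0,-0.03,0,0,0,-1]
    - [0,0,-0.03,0,0,0,-1]
    - [0,0,-0.02,0,0,0,-1]
    - [0,0,-0.007,0,0,0,-1]
    - [0,0,0,0,0,0,-1]
    - [0,0,0,0,0,0,1]
    - [0,0,0,0,0,0,1]
    - [0,0,0,0,0,0,1]
    - [0,0,0,0,0,0,1]
    - [0,0,0,0,0,0,1]
    - [0,0,0,0,0,0,1]

```text
time_s: 13.9
tcp_pos: [0.5718, -0.0442, 0.0386]
ee_rot: [0.609, -3.082, -0.0]
force: [1.1, -0.0, 0.4]
grip_width: 0.0366
```

>>> apply_moves:
  moves:
    - [0,0,0.01,0,0,0,1]
    - [0,0,0.03,0,0,0,1]
    - [0,0,0.04,0,0,0,1]
    - [0,0,0.04,0,0,0,1]
    - [0,0,0.02,0,0,0,1]
    - [-0.003,0.02,0,0,0,0,1]
    - [-0.005,0.04,0,0,0,0,1]
    - [-0.006,0.05,0,0,0,0,1]
    - [-0.006,0.05,0,0,0,0,1]
    - [-0.006,0.05,0,0,0,0,1]
    - [-0.006,0.05,0,0,0,0,1]
    - [-0.004,0.03,0,0,0,0,1]
    - [0,0.01,0,0,0,0,1]
    - [0,0,0,0,0,0,1]
    - [0,0,0,0,0,0,1]

```text
time_s: 15.78
tcp_pos: [0.5359, 0.2547, 0.1782]
ee_rot: [0.607, -3.082, 0.001]
force: [0.3, -0.4, -1.2]
grip_width: 0.0366
```

>>> apply_moves:
  moves:
    - [0,0,-0.02,0,0,0,1]
    - [0,0,-0.03,0,0,0,1]
    - [0,0,-0.03,0,0,0,1]
    - [0,0,-0.025,0,0,0,1]
    - [0,0,-0.015,0,0,0,1]
    - [0,0,-0.005,0,0,0,1]
    - [0,0,-0.003,0,0,0,1]
    - [0,0,-0.002,0,0,0,1]
    - [0,0,-0.002,0,0,0,1]
    - [0,0,-0.001,0,0,0,1]
    - [0,0,0,0,0,0,1]
    - [0,0,0,0,0,0,1]

```text
time_s: 17.27
tcp_pos: [0.5359, 0.2558, 0.0457]
ee_rot: [-0.609, 3.082, -0.0]
force: [-0.5, -0.3, -1.3]
grip_width: 0.0363
```

>>> apply_moves:
  moves:
    - [0,0,-0.0015,0,0,0,1]
    - [0,0,-0.001,0,0,0,1]
    - [0,0,-0.001,0,0,0,1]
    - [0,0,0,0,0,0,1]
    - [0,0,0,0,0,0,1]

```text
time_s: 17.9
tcp_pos: [0.5359, 0.2558, 0.0426]
ee_rot: [-0.609, 3.082, -0.0]
force: [-2.8, -0.6, 6.0]
grip_width: 0.0368
```

Light contact (6 N) shows b is on the compartment floor. I'll release it and go above c.

>>> apply_moves:
  moves:
    - [0,0,0,0,0,0,0.15]
    - [0,0,0,0,0,0,0.0]
    - [0,0,0,0,0,0,-0.3]
    - [0,0,0,0,0,0,-0.6]
    - [0,0,0,0,0,0,-0.6]
    - [0,0,0.02,0,0,0,-0.6]
    - [0,0,0.04,0,0,0,-0.6]
    - [0,0,0.04,0,0,0,-0.6]
    - [0,0,0.03,0,0,0,-0.6]
    - [0,-0.02,0,0,0,0,-1]
    - [-0.003,-0.05,0,0,0,0,-1]
    - [-0.003,-0.05,0,0,0,0,-1]
    - [-0.003,-0.05,0,0,0,0,-1]
    - [-0.003,-0.05,0,0,0,0,-1]
    - [-0.003,-0.05,0,0,0,0,-1]
    - [-0.003,-0.05,0,0,0,0,-1]
    - [-0.003,-0.05,0,0,0,0,-1]
    - [-0.002,-0.033,0,0,0,0,-1]
    - [0,0,0,0,0,0,-1]
    - [0,0,0,0,0,0,-1]

```text
time_s: 20.4
tcp_pos: [0.512, -0.1467, 0.1713]
ee_rot: [0.608, -3.081, -0.002]
force: [0.5, 0.5, -0.6]
grip_width: 0.0921
```

```bash
python3 - <<'E'
from h import *
T=camera("top");S=camera("side"); k=lambda I:cv2.resize(I,(400,400),interpolation=cv2.INTER_CUBIC)
cv2.imwrite("pics/p4.png",np.hstack([k(T[180:360,80:260]),k(S[120:320,160:360])])[:,:,::-1]); s=readout.state();print(s["tcp_pos"],s["force"])
E
```

```text
[ 0.5124 -0.1462  0.1716] [-0.0462 -0.0794 -0.5431]
```

View pics/p4.png

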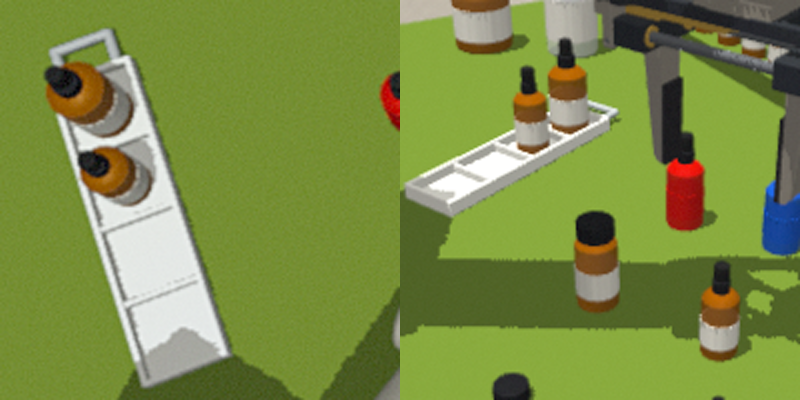

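Both a and b stand upright and centred in the first two compartments, with the empty jaws above c. Now c.

>>> apply_moves:
  moves:
    - [0,-0.001,-0.02,0,0,0,-1]
    - [0,0,-0.03,0,0,0,-1]
    - [0,0,-0.03,0,0,0,-1]
    - [0,0,-0.03,0,0,0,-1]
    - [0,0,-0.02,0,0,0,-1]
    - [0,0,-0.007,0,0,0,-1]
    - [0,0,0,0,0,0,-1]
    - [0,0,0,0,0,0,1]
    - [0,0,0,0,0,0,1]
    - [0,0,0,0,0,0,1]
    - [0,0,0,0,0,0,1]
    - [0,0,0,0,0,0,1]
    - [0,0,0,0,0,0,1]

```text
time_s: 22.12
tcp_pos: [0.5128, -0.1482, 0.0351]
ee_rot: [0.609, -3.082, -0.0]
force: [-0.1, -0.2, 0.6]
grip_width: 0.0341
```

>>> apply_moves:
  moves:
    - [0,0,0,0,0,0,1]
    - [0,0,0,0,0,0,1]

```text
time_s: 22.38
tcp_pos: [0.5128, -0.1482, 0.0351]
ee_rot: [0.609, -3.082, -0.0]
force: [-0.2, 0.2, -0.1]
grip_width: 0.0304
```

>>> apply_moves:
  moves:
    - [0,0,0.01,0,0,0,1]
    - [0,0,0.03,0,0,0,1]
    - [0,0,0.04,0,0,0,1]
    - [0,0,0.04,0,0,0,1]
    - [0,0,0.02,0,0,0,1]
    - [-0.003,0.02,0,0,0,0,1]
    - [-0.004,0.04,0,0,0,0,1]
    - [-0.004,0.05,0,0,0,0,1]
    - [-0.004,0.05,0,0,0,0,1]
    - [-0.004,0.05,0,0,0,0,1]
    - [-0.004,0.05,0,0,0,0,1]
    - [-0.004,0.05,0,0,0,0,1]
    - [-0.004,0.04,0,0,0,0,1]
    - [-0.003,0.03,0,0,0,0,1]
    - [0,0,0,0,0,0,1]
    - [0,0,0,0,0,0,1]
    - [0,0,0,0,0,0,1]

```text
time_s: 24.5
tcp_pos: [0.4786, 0.231, 0.1747]
ee_rot: [0.607, -3.082, 0.0]
force: [-0.4, 0.9, -0.3]
grip_width: 0.0308
```

>>> apply_moves:
  moves:
    - [0,0,-0.02,0,0,0,1]
    - [0,0,-0.03,0,0,0,1]
    - [0,0,-0.03,0,0,0,1]
    - [0,0,-0.025,0,0,0,1]
    - [0,0,-0.015,0,0,0,1]
    - [0,0,-0.005,0,0,0,1]
    - [0,0,-0.003,0,0,0,1]
    - [0,0,-0.002,0,0,0,1]
    - [0,0,-0.002,0,0,0,1]
    - [0,0,-0.001,0,0,0,1]
    - [0,0,0,0,0,0,1]
    - [0,0,0,0,0,0,1]

```text
time_s: 26.0
tcp_pos: [0.4789, 0.2318, 0.0422]
ee_rot: [-0.609, 3.082, -0.0]
force: [0.3, -0.4, -1.8]
grip_width: 0.0306
```

>>> apply_moves:
  moves:
    - [0,0,-0.0015,0,0,0,1]
    - [0,0,-0.001,0,0,0,1]
    - [0,0,-0.001,0,0,0,1]
    - [0,0,0,0,0,0,1]
    - [0,0,0,0,0,0,1]

```text
time_s: 26.62
tcp_pos: [0.4789, 0.2318, 0.039]
ee_rot: [-0.609, 3.082, -0.0]
force: [-2.1, -1.3, 6.4]
grip_width: 0.0301
```

>>> apply_moves:
  moves:
    - [0,0,0,0,0,0,0.27]
    - [0,0,0,0,0,0,0.1]
    - [0,0,0,0,0,0,-0.2]
    - [0,0,0,0,0,0,-0.5]
    - [0,0,0,0,0,0,-0.5]
    - [0,0,0.02,0,0,0,-0.5]
    - [0,0,0.04,0,0,0,-0.5]
    - [0,0,0.04,0,0,0,-0.5]
    - [0,0,0.03,0,0,0,-0.5]
    - [0,-0.03,0,0,0,0,-0.6]
    - [-0.005,-0.05,0,0,0,0,-0.6]
    - [-0.005,-0.05,0,0,0,0,-0.6]
    - [-0.006,-0.055,0,0,0,0,-0.6]
    - [-0.006,-0.055,0,0,0,0,-0.6]
    - [-0.006,-0.055,0,0,0,0,-0.6]
    - [-0.006,-0.055,0,0,0,0,-0.6]
    - [-0.005,-0.055,0,0,0,0,-0.6]
    - [-0.005,-0.05,0,0,0,0,-0.6]
    - [-0.003,-0.038,0,0,0,0,-0.6]
    - [0,0,0,0,0,0,-0.6]

```text
time_s: 29.12
tcp_pos: [0.4314, -0.2635, 0.1687]
ee_rot: [-0.604, 3.083, -0.001]
force: [0.3, 0.8, 0.4]
grip_width: 0.0737
```

```bash
python3 - <<'E'
from h import *
T=camera("top");S=camera("side"); k=lambda I:cv2.resize(I,(400,400),interpolation=cv2.INTER_CUBIC)
cv2.imwrite("pics/p5.png",np.hstack([k(T[180:360,80:260]),k(S[180:420,200:440])])[:,:,::-1]); s=readout.state();print(s["tcp_pos"],s["grip_width"])
E
```

```text
[ 0.4317 -0.2609  0.1684] 0.07353461266100417
```

View pics/p5.png

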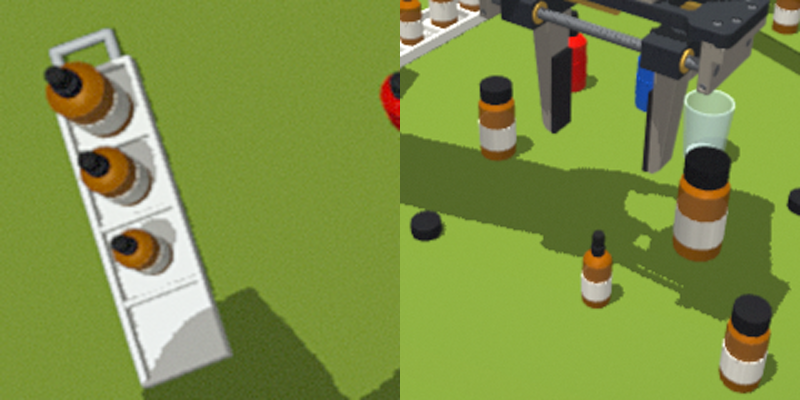

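a, b and c stand upright in order, and the jaws are centred over d. Now d.

>>> apply_moves:
  moves:
    - [0,0,-0.02,0,0,0,-0.6]
    - [0,0,-0.03,0,0,0,-0.6]
    - [0,0,-0.03,0,0,0,-0.6]
    - [0,0,-0.03,0,0,0,-0.6]
    - [0,0,-0.02,0,0,0,-0.6]
    - [0,0,-0.009,0,0,0,-0.6]
    - [0,0,0,0,0,0,-0.6]
    - [0,0,0,0,0,0,1]
    - [0,0,0,0,0,0,1]
    - [0,0,0,0,0,0,1]
    - [0,0,0,0,0,0,1]
    - [0,0,0,0,0,0,1]
    - [0,0,0,0,0,0,1]
    - [0,0,0,0,0,0,1]

```text
time_s: 30.98
tcp_pos: [0.4318, -0.2612, 0.0296]
ee_rot: [0.609, -3.082, -0.0]
force: [0.7, 0.3, 1.3]
grip_width: 0.0233
```

>>> apply_moves:
  moves:
    - [0,0,0.01,0,0,0,1]
    - [0,0,0.03,0,0,0,1]
    - [0,0,0.04,0,0,0,1]
    - [0,0,0.04,0,0,0,1]
    - [0,0,0.02,0,0,0,1]
    - [0,0.02,0,0,0,0,1]
    - [-0.001,0.04,0,0,0,0,1]
    - [-0.001,0.05,0,0,0,0,1]
    - [-0.001,0.05,0,0,0,0,1]
    - [-0.001,0.05,0,0,0,0,1]
    - [-0.001,0.05,0,0,0,0,1]
    - [-0.001,0.05,0,0,0,0,1]
    - [-0.001,0.05,0,0,0,0,1]
    - [-0.001,0.05,0,0,0,0,1]
    - [-0.001,0.035,0,0,0,0,1]
    - [-0.001,0.024,0,0,0,0,1]
    - [0,0,0,0,0,0,1]
    - [0,0,0,0,0,0,1]
    - [0,0,0,0,0,0,1]

```text
time_s: 33.35
tcp_pos: [0.4215, 0.207, 0.1693]
ee_rot: [0.607, -3.082, 0.0]
force: [-0.3, -0.6, 0.7]
grip_width: 0.0235
```

>>> apply_moves:
  moves:
    - [0,0,-0.02,0,0,0,1]
    - [0,0,-0.03,0,0,0,1]
    - [0,0,-0.03,0,0,0,1]
    - [0,0,-0.025,0,0,0,1]
    - [0,0,-0.015,0,0,0,1]
    - [0,0,-0.005,0,0,0,1]
    - [0,0,-0.003,0,0,0,1]
    - [0,0,-0.002,0,0,0,1]
    - [0,0,-0.002,0,0,0,1]
    - [0,0,0,0,0,0,1]
    - [0,0,0,0,0,0,1]

```text
time_s: 34.72
tcp_pos: [0.4219, 0.2078, 0.0377]
ee_rot: [-0.609, 3.082, 0.0]
force: [-0.1, 0.5, -0.7]
grip_width: 0.0232
```

>>> apply_moves:
  moves:
    - [0,0,-0.001,0,0,0,1]
    - [0,0,-0.001,0,0,0,1]
    - [0,0,-0.0005,0,0,0,1]
    - [0,0,0,0,0,0,1]
    - [0,0,0,0,0,0,1]

```text
time_s: 35.35
tcp_pos: [0.4218, 0.2078, 0.0351]
ee_rot: [0.609, -3.082, -0.0]
force: [-0.1, -0.5, -0.9]
grip_width: 0.0235
```

>>> apply_moves:
  moves:
    - [0,0,-0.001,0,0,0,1]
    - [0,0,-0.0007,0,0,0,1]
    - [0,0,0,0,0,0,1]
    - [0,0,0,0,0,0,1]

```text
time_s: 35.85
tcp_pos: [0.4219, 0.2078, 0.0335]
ee_rot: [-0.609, 3.082, -0.0]
force: [-0.9, -0.9, 3.3]
grip_width: 0.0232
```

Light contact again. I'll release, lift straight up, then retreat towards the robot's left so the view is clear.

>>> apply_moves:
  moves:
    - [0,0,0,0,0,0,0.42]
    - [0,0,0,0,0,0,0.25]
    - [0,0,0,0,0,0,0.0]
    - [0,0,0,0,0,0,-0.3]
    - [0,0,0,0,0,0,-0.3]
    - [0,0,0.02,0,0,0,-0.3]
    - [0,0,0.04,0,0,0,-0.3]
    - [0,0,0.04,0,0,0,-0.3]
    - [0,0,0.04,0,0,0,-0.3]
    - [0,0,0.03,0,0,0,-0.3]
    - [-0.02,0.04,0.01,0,0,0,-0.3]
    - [-0.02,0.05,0,0,0,0,-0.3]
    - [-0.02,0.05,0,0,0,0,-0.3]
    - [-0.02,0.05,0,0,0,0,-0.3]
    - [-0.02,0.05,0,0,0,0,-0.3]
    - [-0.01,0.03,0,0,0,0,-0.3]
    - [0,0,0,0,0,0,-0.3]
    - [0,0,0,0,0,0,-0.3]

```text
time_s: 38.1
tcp_pos: [0.312, 0.4771, 0.2132]
ee_rot: [0.609, -3.082, 0.001]
force: [0.8, -0.0, -0.2]
grip_width: 0.0598
```

```bash
python3 - <<'E'
from h import *
T=camera("top");S=camera("side"); cv2.imwrite("pics/f1.png",cv2.resize(np.hstack([T[140:400,60:560],]),None,fx=1.6,fy=1.6,interpolation=cv2.INTER_CUBIC)[:,:,::-1])
cv2.imwrite("pics/f2.png",S[:,:,::-1]);s=readout.state();print(s["tcp_pos"],s["force"])
T0=cv2.imread("pics/top0.png")[:,:,::-1]; S0=cv2.imread("pics/side0.png")[:,:,::-1]
print("side diff at bystanders",{k:float(np.median(cv2.absdiff(S[y-12:y+12,x-8:x+8],S0[y-12:y+12,x-8:x+8]))) for k,(x,y) in dict(capA=(381,305),capB=(258,252),capC=(407,388),beaker=(385,255),pink=(507,320),red=(300,215),blue=(352,228)).items()})
E
```

```text
[0.3124 0.4768 0.2134] [-0.3771  0.2305 -0.273 ]
side diff at bystanders {'capA': 1.0, 'capB': 1.0, 'capC': 1.0, 'beaker': 1.0, 'pink': 1.0, 'red': 2.0, 'blue': 1.0}
```

View pics/f1.png

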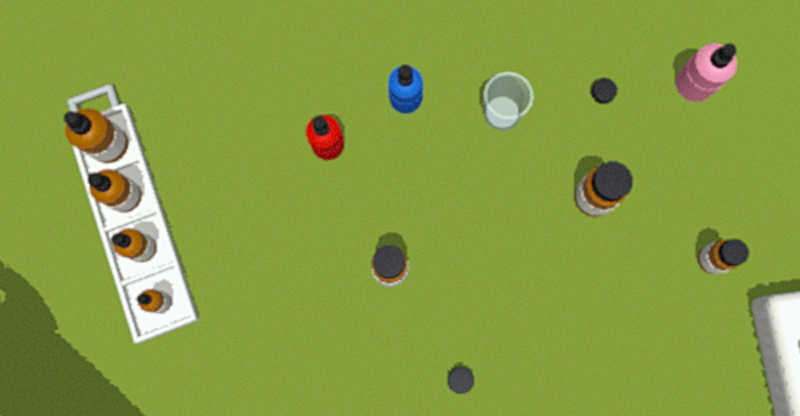

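View pics/f2.png

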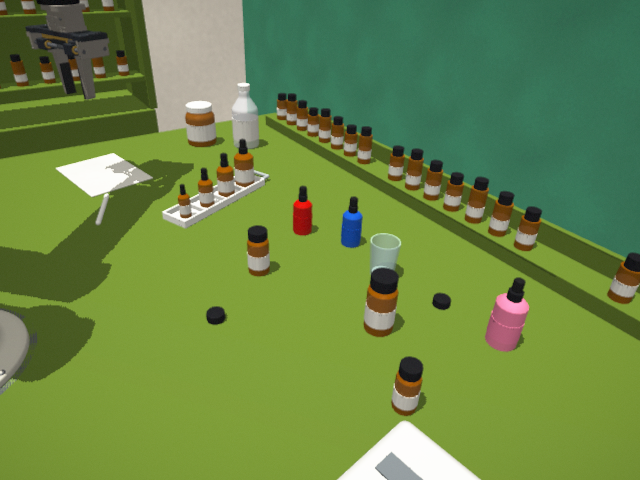

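All four stand upright in their compartments, largest at the handle (244,160) and smallest at the far end (184,203). The bystanders are unchanged and the arm is clear, so I'm handing in.

```bash
python3 -c "
from workcell import bot; print(bot.finish_job())"
```

```text
the job is handed in; nothing more can be done
None
```

The four dropper bottles are in the caddy, one to a compartment, with the largest next to the handle and the smallest at the far end. I handed the job in at about 38 s of the 112 s allowed; the hand-in gives no verdict.

- **Placing:** the last pictures from both cameras show all four bottles upright and clear of the compartment walls. The contact force measured before release was at most about 6 N for the second, third and fourth. The largest showed no clear contact force before its last 1 mm of lowering, and I didn't check it again before releasing.
- **Left alone:** the side view shows no change at the capped bottles, the beaker, or the red, blue and pink look-alikes. The arm is well away from everything.
- **Measurements that disagreed:** my two position estimates for the largest bottle differed by about 8–10 mm. I used the two-camera one, which matched the overlay. My first caddy estimate was about 4 mm off, so I corrected it from the rim corners before moving.

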